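Ready the spring-jaw stone vice for the next slab

TASK

Get the carving stand ready for the next, wider slab: put the wooden packing block, which is no longer needed, away in the stand's open drawer and slide the drawer fully shut. Then take hold of the vice's pull bar, draw the spring-loaded jaw out until its pointer lines up with the pointer of the brass rider on the scale, and keep holding it there: the program finishes while the gripper holds the jaw open against its spring, so that the carver can set the slab in. Leave the rider and all other stones and tools where they are.

Things in the scene. Friction and masses are not known exactly. Their poses are not given: they have to be found in the camera images.
- station: carving stand fixed to the bench: pale wooden base 290 (x) x 400 (y) x 70 mm high, a drawer in its right half (-y), a grey iron spring-jaw vice on its left half (+y; fixed jaw at the back, moving jaw in front). Origin: on the bench, mid-width, 120 mm behind the front face. Its x points from front (robot side) to back, y left, z up; drawer and jaw open towards its -x
- drawer (a joint): slide of the drawer: 0 = fully shut (stop), grows to 0.12 m as it comes out to the front; starts about 0.1 m open; slides stiffly (about 1.2 N) and stays where it is left
- drawer_in (a point): centre of the floor of the drawer's front compartment, axes as the stand. Inside 95 mm along x, at the start (nearly) all of it clear of the base; 155 mm across y; floor 16 mm above the bench, side walls (6 mm thick) up to 52 mm, partition at its back up to 46 mm. The base's underside over the shut drawer is 58 mm above the bench: the contents must lie lower
- drawer_face (a point): centre of the outside of the drawer front, 32 mm above the bench: a wooden board 190 mm wide, 12 mm thick, from 8 to 56 mm above the bench, with a finger notch 54 mm wide and 14 mm deep in its upper edge, no knob. Push it along +x of the stand to shut the drawer; shut, it lies 132 mm in front (-x) of the stand's origin
- jaw: moving jaw of the vice with its pull bar. It slides 0 to 85 mm along -x of the stand; a spring draws it back with about 5 N at rest, rising by 100 N/m (12 N at 70 mm), plus 1 N friction; let go, it shuts by itself. Jaw block 130 mm wide (y), top 136 mm above the bench. Origin: 70 mm above the bench, mid-vice, moving with the jaw; axes as the stand
- bar_mid (a point): middle of the dark wooden pull bar in front of the moving jaw: level, along y of the stand, 125 mm above the bench, diameter 18 mm, 84 mm of clear length between two steel rods (radius 6 mm, at y +-50 mm) that join it to the jaw; 54 mm free between bar and jaw; under it nothing higher than 90 mm above the bench. Can be pinched from above, one finger before and one behind it
- jaw_index (a point): tip of the steel pointer fixed to the left (+y) side of the moving jaw, 100 mm above the bench; 79 mm behind (+x) and 83 mm to the left (+y) of the middle of the pull bar; it moves with the jaw along the scale
- rider_mark (a point): tip of the pointer of the brass rider, a small block (12 x 8 x 16 mm) with a round side screw on the steel scale bar along the left (+y) side of the vice, 100 mm above the bench. It marks how far the jaw is to be drawn out (40 to 70 mm from rest): there, jaw_index and this tip have the same x in the stand's axes
- packer: stepped wooden packing block, 70 mm long (x), 36 mm wide (y), 14 mm high, with a step 42 mm long on one end (-x side) that makes it 28 mm high; pale wood, 50 g. Origin: centre of its underside. Lies flat on the bench; grip it across its 36 mm width
- packer_mid (a point): centre of the packing block, 14 mm above its underside, axes as the block
- rubstone: plain rubbing stone, a rounded slate bar 90 x 40 x 20 mm; not part of the job, leave it alone; origin: its underside (the middle)
- inkstone: small finished round inkstone, a dark disc of diameter 84 mm, 24 mm high, with a shallow round well; not part of the job, leave it alone; origin: its underside (the middle)
- blank: the next rough slate slab, a long oval about 115 x 50 x 28 mm, lying on the bench to the left of the stand; not part of the job, leave it alone; origin: its underside (the middle)
- chisel: fine chisel with a wooden handle, 165 mm long, lying on the bench to the right of the stand; not part of the job, leave it alone; origin: its underside (the middle)
- polisher: flat dark polishing pebble, about 50 x 36 x 16 mm, lying on the stand's top above the drawer; not part of the job, leave it alone; origin: its underside (the middle)
- dustbrush: small bench brush, 130 x 26 x 30 mm, lying across the stand's top; not part of the job, leave it alone; origin: its underside (the middle)
Things that resemble listed ones, but are neither listed nor needed, are in the scene too. What is shaped like the packer but pink or red is not meant.

How it is judged:
On the way, in this order (a step that is already met when the one before it is completed fails the run):
1. the packing block lies in the drawer, let go (x of packer_mid in the frame of drawer_in between -0.047 and 0.047 m and y of packer_mid in the frame of drawer_in between -0.074 and 0.074 m and z of packer_mid in the frame of drawer_in between 0 and 0.032 m and contact force between the fingers and packer below 0.1 N and linear speed of packer below 0.05 m/s), for 0.2 s.
2. the drawer is shut with the block inside (value of joint drawer below 0.006 m and x of packer_mid in the frame of drawer_in between -0.047 and 0.047 m and y of packer_mid in the frame of drawer_in between -0.074 and 0.074 m and z of packer_mid in the frame of drawer_in between 0 and 0.032 m), for 0.2 s.
At the end, for the whole second after the job is handed in: The drawer is shut to within 6 mm with the packing block let go inside its front compartment; the jaw's pointer is within 6 mm of the rider's pointer along the slide, the jaw is still (under 10 mm/s), and the fingers hold it there against the spring with more than 4 N (all of step 2 and contact force between the fingers and packer below 0.1 N and x of jaw_index in the frame of rider_mark between -0.006 and 0.006 m and contact force between the fingers and jaw above 4 N and linear speed of jaw below 0.01 m/s); the arm keeps its last pose, push and grip.
It fails at once if the rider is shifted by more than 4 mm (distance of rider_mark from where it was at the start of the episode above 0.004 m).
It fails at once if another stone or tool is disturbed (moved more than 25 mm) (distance of any of rubstone, inkstone, blank, chisel, polisher, dustbrush from where it was at the start of the episode above 0.025 m).
It also fails if it takes over 67 s, if anything falls off the work surface, if the arm or the gripper's body presses on something with over 40 N, if the wrist force passes 120 N, or if a joint passes its speed limit or range.

ROBOT

A 7-joint arm with a two-finger parallel gripper is mounted at the origin on the work surface. World frame = base frame: x ahead of the robot, y to its left, z up, the work surface at z = 0. Lengths are in m, angles in rad, forces in N, time in s.
With the tool pointing down it reaches from about 0.4 to 0.9 m from the base axis. Payload 5.6 kg.
Tool frame: the origin (TCP) lies midway between the tips of the shut fingers; the grasp point (between the pads) lies 19 mm behind it; z points along the fingers, x is the direction in which the jaws open and shut, and the axes are right-handed (so a half turn about z gives the same grasp; the last joint's range is limited). The gripper opens to 92 mm and grips with 3 to 60 N. Pads are 20 mm wide; open, the fingers measure 128 mm over their backs; the gripper's body (75 mm by 189 mm) begins 69 mm behind the grasp point.
Start: joints at [1.264, 0.468, -0.012, 1.603, 0.006, 1.071, -0.056], TCP at [0.169, -0.628, 0.215] pointing down, gripper open.
Joint ranges: [-2.53, 2.53], [-0.31, 2.02], [-1.57, 1.55], [0.28, 2.44], [-1.29, 4.43], [0.15, 1.84], [-2.92, 2.92]. Speed limits (rad/s): [2.57, 2.57, 3.14, 3.14, 3.14, 3.14, 3.14].

INTERFACE

Orientations are given as a 3x3 rotation matrix whose columns are the frame's x, y, z axes.
In Python, from station import bot, gripper_open, grab, get_image gives the robot as it stands. Calls block until the motion is done:
- bot.move_to(position, orientation): joint-space move of the TCP to a pose.
- bot.movel(position, rate=0.15, ori=None, f_stop=None): straight line of the TCP; ori=None keeps the orientation; rate is the mean speed in m/s. With f_stop (N) it stops when the force on the tool has changed by that much, and returns True; else False.
- bot.movej(angles): joint-space move.
- gripper_open() and grab(): open the fingers fully, or close them until they stop; the grip force is fixed at half the most.
- bot.sleep(seconds).
- bot.solve_ik(position, orientation): joint angles nearest the present ones, or None.
- bot.observe(): the state.
- get_image(name): name is "scene" or "side" or "wrist"; returns a dict with "frame" (480x640x3 uint8, red, green, blue), "depth" (480x640 float32, m along the optical axis (not along the pixel's ray), 0 where there is no reading), "fx", "fy", "cx", "cy" (pixels), "rvec" (rotation vector, rad) and "tvec" (3), from world to camera coordinates, as OpenCV has them. Camera axes: x right, y down, z forward; pixel columns grow to the right and rows downward; lengths in m; the calibration is good to about 2 mm. A picture is of the moment at which its call begins.
A pose or a line that the arm cannot do raises bot.IKError and nothing moves.
- bot.hand_in(): hands the job in, once; it reports no verdict.
The state is a dict: "time": time; "joints": joint angles; "joint_vel": joint speeds; "joint_efforts": joint torques, N m; "eef_pos": TCP position; "tcp_rot": TCP orientation; "contact_force": force on the tool from outside, world axes, zero at the start; "wrist_torque": the same for the moment, N m; "gripper_width": opening from 0.0 (shut) to 1.0 (fully open).
Only numpy, scipy, OpenCV 4.12 (cv2) and the standard library are available. Lean on these libraries where they do the work, as an engineer would, in place of code of your own. Each camera call takes 0.05 s, during which the arm holds its last target. There are 200 camera calls.

## Working session

There is one attempt and no reset: what is moved stays moved. The work goes in short steps, each a Python script; the robot and the scene stay as the last script left them, time stands still between calls to the robot, and variables do not carry over. Pictures are saved under pics/ and viewed, about 8 in all and at most 12, crops included, and the job is handed in when it is done.

```bash
ls; mkdir -p pics
cat > h.py <<'E'
import numpy as np, cv2
from station import bot, gripper_open, grab, get_image
def cam(n):
    d=get_image(n); d['R']=cv2.Rodrigues(np.array(d['rvec'],float))[0]; d['t']=np.array(d['tvec'],float).reshape(3); return d
def cloud(d):
    v,u=np.mgrid[0:480,0:640]; z=d['depth']
    p=np.stack([(u-d['cx'])/d['fx']*z,(v-d['cy'])/d['fy']*z,z],-1)
    return (p-d['t'])@d['R']
def ray(d,u,v,h):
    r=d['R'].T@np.array([(u-d['cx'])/d['fx'],(v-d['cy'])/d['fy'],1]); c=-d['R'].T@d['t']
    return c+r*(h-c[2])/r[2]
def save(d,n): cv2.imwrite('pics/'+n,d['frame'][:,:,::-1])
E
python3 - <<'E'
from h import *
import pickle
for n in('scene','side'):
    d=cam(n); save(d,n+'1.png'); pickle.dump(d,open(n+'1.pkl','wb')); print(n,-d['R'].T@d['t'],d['fx'],(d['depth']>0).mean())
s=bot.observe(); print(s['time'],s['eef_pos'],s['tcp_rot'])
E
```

```text
pics
scene [ 1.23235706 -0.04248843  0.70764598] 454.6472276362517 0.9959505208333334
side [0.26504397 0.98120913 1.04397056] 528.9284421754256 0.9961555989583334
0.1 [ 0.16928352 -0.62705226  0.21378351] [[ 2.60674923e-01 -9.65426492e-01 -5.22918850e-04]
 [-9.65425459e-01 -2.60675413e-01  1.41861480e-03]
 [-1.50588040e-03  1.35041867e-04 -9.99998857e-01]]
```

View pics/scene1.png

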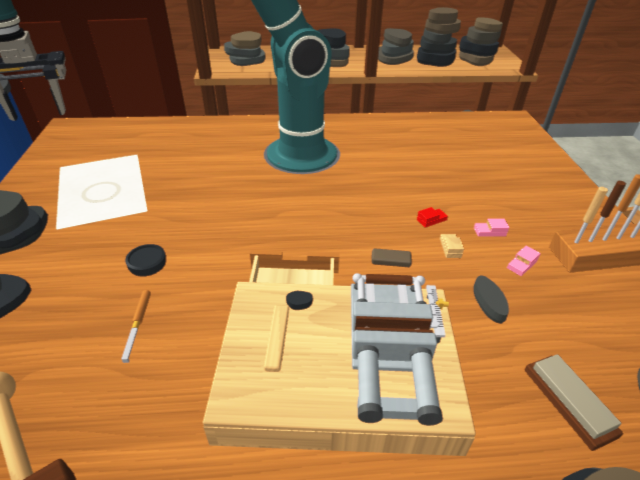

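View pics/side1.png

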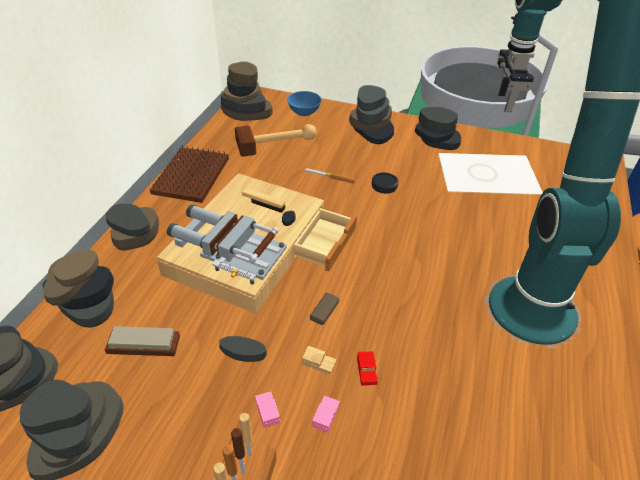

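The scene view shows the packer at about (452,244), the drawer at (293,268), the pull bar at (390,278) and the rider at (440,298). In the side view the packer is at (319,359), the rider at (235,272) and the drawer at (323,235). Next I'll measure from depth and view enlarged crops.

```bash
cat > m.py <<'E'
from h import *
import pickle
for n,roi in(('scene',(205,245,475,445)),('side',(155,170,360,310))):
    d=pickle.load(open(n+'1.pkl','rb')); P=cloud(d); f=d['frame'].astype(int); hsv=cv2.cvtColor(d['frame'],cv2.COLOR_RGB2HSV)
    x,y,z=P[...,0],P[...,1],P[...,2]
    v,u=np.mgrid[0:480,0:640]; r=(u>roi[0])&(u<roi[2])&(v>roi[1])&(v<roi[3])
    m=r&(abs(z-.07)<.004)
    m=cv2.morphologyEx(m.astype(np.uint8),cv2.MORPH_OPEN,np.ones((3,3)))>0
    print(n,'top',m.sum(),'z',np.median(z[m]),cv2.minAreaRect(P[m][:,:2].astype(np.float32)*1000))
    # packer: pale wood
    c=(452,244) if n=='scene' else (319,359)
    rr=(abs(u-c[0])<25)&(abs(v-c[1])<22)
    m=rr&(z>.008)&(z<.04); hi=rr&(z>.023)&(z<.035); lo=rr&(z>.009)&(z<.018)
    for k,mm in(('all',m),('hi',hi),('lo',lo)):
        print(' packer',k,mm.sum(),np.median(P[mm],0),cv2.minAreaRect(P[mm][:,:2].astype(np.float32)*1000))
    m=r&(hsv[...,0]>18)&(hsv[...,0]<30)&(hsv[...,1]>170)&(z>.085); print(' rider',m.sum(),P[m].mean(0) if m.any() else '',P[m].min(0) if m.any() else '',P[m].max(0) if m.any() else '')
    m=r&(z>.118)&(z<.14); print(' z.118-.14',m.sum(),np.percentile(P[m],[2,50,98],axis=0))
    m=m&(f[...,0]-f[...,2]>15)&(z>.126)&(z<.137); print(' brown',m.sum(),np.percentile(P[m],[2,50,98],axis=0),cv2.minAreaRect(P[m][:,:2].astype(np.float32)*1000))
    m=r&(z>.04)&(z<.06)&(x<.7); print(' drawer rims',m.sum(),np.percentile(P[m],[1,50,99],axis=0))
d1=pickle.load(open('scene1.pkl','rb'))['frame'][240:350,330:470]; d2=pickle.load(open('side1.pkl','rb'))['frame'][190:300,190:330]
cv2.imwrite('pics/c1.png',np.vstack([cv2.resize(a,None,fx=2.7*1.0,fy=2.7,interpolation=cv2.INTER_CUBIC) for a in(d1,d2)])[:,:,::-1])
E
python3 m.py
```

```text
scene top 22635 z 0.07085131105539746 ((770.5555419921875, 32.066162109375), (400.22613525390625, 292.25146484375), 83.46784973144531)
 packer all 406 [0.47298688 0.32656802 0.02523452] ((437.4841003417969, 348.5350036621094), (118.3565673828125, 118.05113220214844), 83.99539947509766)
 packer hi 224 [0.47387138 0.32840863 0.02796911] ((470.3890075683594, 329.29052734375), (36.050384521484375, 48.19013977050781), 84.42610168457031)
 packer lo 134 [0.43463762 0.32525459 0.01345355] ((437.4841003417969, 348.5350036621094), (118.3565673828125, 118.05113220214844), 83.99539947509766)
 rider 59 [0.7139574  0.21910396 0.10336641] [0.70553439 0.21018539 0.09755047] [0.71863861 0.23010312 0.10874056]
 z.118-.14 6422 [[0.67051342 0.05298589 0.11848328]
 [0.79648805 0.11758289 0.13025265]
 [0.92037792 0.17804736 0.13780032]]
 brown 1155 [[0.66495016 0.06015041 0.12651465]
 [0.76614165 0.12308536 0.13214708]
 [0.79489448 0.1783098  0.13605193]] ((739.3566284179688, 121.30905151367188), (128.80950927734375, 150.32838439941406), 83.45800018310547)
 drawer rims 900 [[ 0.50238498 -0.12931564  0.040
[... 569 characters left out ...]
46] ((455.2143249511719, 333.41912841796875), (39.25747299194336, 71.08549499511719), 84.1643295288086)
 rider 29 [0.70853729 0.22632445 0.10248317] [0.70387328 0.21848845 0.09443244] [0.71407802 0.23483812 0.11076373]
 z.118-.14 2094 [[0.66098358 0.05924203 0.11845519]
 [0.76151274 0.13137409 0.130386  ]
 [0.9141907  0.18764022 0.13824357]]
 brown 391 [[0.65878468 0.06014624 0.12652806]
 [0.75748928 0.1231404  0.13153403]
 [0.79589819 0.17662379 0.13633085]] ((735.8228149414062, 122.18389129638672), (127.66165161132812, 154.965576171875), 83.75416564941406)
 drawer rims 1038 [[ 0.50030503 -0.1346695   0.04020288]
 [ 0.59604902  0.03560103  0.04919183]
 [ 0.69323717  0.24836195  0.0594546 ]]
```

View pics/c1.png

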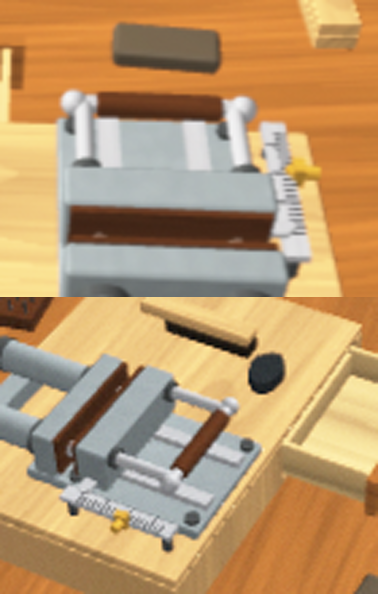

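Both views agree: the stand's yaw is about -6.5° and its centre is near (770,33) mm. The packer lies flat with yaw near -5.5° and its high step towards +x. I'll measure the drawer, bar and rider in the stand frame and move above the packer.

```bash
cat >> h.py <<'E'
YAW=np.deg2rad(-6.48); XS=np.array([np.cos(YAW),np.sin(YAW)]); YS=np.array([-XS[1],XS[0]])
O=np.array([.7700,.0333])-.025*XS
def st(P): q=P[...,:2]-O; return np.stack([q@XS,q@YS,P[...,2]],-1)
def w(x,y,z): return np.r_[O+x*XS+y*YS,z]
def tool(a,s=1): # tool x axis at angle a, pointing down
    x=np.array([np.cos(a),np.sin(a),0])*s; zz=np.array([0,0,-1.]); return np.stack([x,np.cross(zz,x),zz],1)
def go(p,R):
    bot.move_to(p,R)
E
cat > m2.py <<'E'
from h import *
import pickle
for n in('scene','side'):
    d=pickle.load(open(n+'1.pkl','rb')); P=st(cloud(d)); f=d['frame'].astype(int); x,y,z=np.moveaxis(P,-1,0)
    def rep(k,m): print(n,k,m.sum(),*(np.percentile(P[m],[2,50,98],axis=0)*1000).round(1).tolist()) if m.sum() else print(k,0)
    box=lambda a,b,c,e,g,h:(x>a)&(x<b)&(y>c)&(y<e)&(z>g)&(z<h)
    rep('face top',box(-.26,-.21,-.2,.0,.053,.06))
    rep('walls R',box(-.21,-.125,-.2,-.12,.044,.056)); rep('walls L',box(-.21,-.125,-.08,.02,.044,.056))
    rep('floor',box(-.22,-.12,-.19,0,.012,.02))
    rep('bar',box(-.14,-.06,.04,.14,.129,.138)); rep('bar y',box(-.14,-.06,-.02,.2,.11,.138)&(f[...,0]-f[...,2]>25))
    rep('jaw top',box(-.06,.02,.0,.2,.133,.14))
    hsv=cv2.cvtColor(d['frame'],cv2.COLOR_RGB2HSV)
    m=(hsv[...,0]>18)&(hsv[...,0]<30)&(hsv[...,1]>170)&box(-.1,.05,.15,.24,.085,.13); rep('rider',m)
E
python3 m2.py
python3 - <<'E'
from h import *
a=np.deg2rad(84.3)
for s in(1,-1):
  for nm,p in(('pack',[.464,.3305,.1]),('drawer',w(-.17,-.1,.2)),('bar',w(-.13,.09,.2))):
    for aa in (a,YAW): 
        q=bot.solve_ik(np.array(p),tool(aa,s)); print(nm,s,round(aa,2),None if q is None else np.round(q,2))
E
```

```text
scene face top 341 [-226.1, -190.3, 53.2] [-217.8, -125.3, 56.8] [-211.3, -5.8, 59.2]
scene walls R 99 [-208.8, -181.8, 44.9] [-171.8, -177.9, 52.8] [-136.8, -175.6, 55.2]
scene walls L 75 [-206.5, -20.9, 50.3] [-171.2, -17.7, 52.9] [-137.7, -15.1, 54.8]
scene floor 1155 [-215.0, -173.3, 14.3] [-192.9, -97.5, 17.0] [-170.3, -21.7, 19.6]
scene bar 397 [-88.7, 42.7, 129.2] [-79.8, 93.9, 132.8] [-63.3, 138.5, 135.6]
scene bar y 477 [-88.7, 39.1, 121.9] [-78.4, 83.7, 131.9] [-73.8, 144.3, 135.6]
scene jaw top 1396 [-23.3, 21.6, 133.3] [-0.5, 83.1, 136.2] [16.1, 144.4, 138.5]
scene rider 59 [-59.1, 169.8, 98.3] [-51.4, 177.0, 103.6] [-47.2, 188.7, 107.9]
side face top 151 [-227.9, -184.4, 53.2] [-221.8, -64.5, 56.0] [-215.2, -2.7, 58.8]
side walls R 97 [-209.2, -181.0, 44.2] [-168.7, -175.4, 49.4] [-127.7, -170.3, 55.3]
side walls L 117 [-208.0, -20.7, 44.2] [-169.0, -14.1, 49.5] [-127.2, -10.1, 55.2]
side floor 885 [-202.7, -175.6, 12.3] [-162.4, -108.3, 15.8] [-121.1, -11.8, 19.5]
side bar 167 [-93.5, 42.5, 129.3] [-86.9, 96.0, 132.0] [-65.7, 138.7, 136.9]
side bar y 191 [-94.9, 28.2, 1
[... 194 characters left out ...]
93.0, 109.5]
pack 1 1.47 [ 0.1   0.81 -1.11  1.84  0.84  1.05  0.12]
pack 1 -0.11 [-0.15  0.6  -0.7   1.86  0.49  0.87 -1.2 ]
drawer 1 1.47 [ 0.65  0.48 -0.82  1.79  0.4   1.05  1.15]
drawer 1 -0.11 [ 0.52  0.43 -0.64  1.79  0.3   1.02 -0.35]
bar 1 1.47 [ 0.39  0.7  -1.    1.59  0.62  1.2   0.73]
bar 1 -0.11 [ 0.35  0.67 -0.93  1.59  0.57  1.17 -0.82]
pack -1 1.47 [-0.16  0.59 -0.68  1.86  0.48  0.86 -2.75]
pack -1 -0.11 [ 0.19  0.99 -1.33  1.84  1.04  1.23  1.55]
drawer -1 1.47 [ 0.36  0.39 -0.43  1.8   0.19  0.99 -1.82]
drawer -1 -0.11 [ 0.91  0.77 -1.32  1.77  0.79  1.25  2.4 ]
bar -1 1.47 [ 0.2   0.57 -0.68  1.6   0.39  1.1  -2.25]
bar -1 -0.11 [ 0.51  0.91 -1.33  1.59  0.89  1.37  2.11]
```

Run:
```python
from h import *
R=tool(np.deg2rad(84.3)); bot.move_to(np.array([.462,.3315,.20]),R); 
d=cam('wrist'); save(d,'w1.png'); P=cloud(d); print(-d['R'].T@d['t'],(d['depth']>0).mean())
s=bot.observe();print(s['time'],s['eef_pos'],s['contact_force'])
f=d['frame'].astype(int);z=P[...,2]
near=np.hypot(P[...,0]-.456,P[...,1]-.332)<.055
for k,lo,hi in(('hi',.022,.034),('all',.009,.034)):
    m=(near&(z>lo)&(z<hi)).astype(np.uint8); m=cv2.morphologyEx(m,cv2.MORPH_OPEN,np.ones((3,3)))>0
    if m.any(): print(k,m.sum(),cv2.minAreaRect(P[m][:,:2].astype(np.float32)*1000),np.median(z[m]))
```

```text
[0.38043085 0.33834985 0.37011333] 0.9960807291666667
3.6417 [0.46249352 0.33091717 0.19990107] [0.65527684 0.56928603 0.97420564]
hi 1790 ((469.4236145019531, 328.9800720214844), (35.90340805053711, 43.52982711791992), 86.099365234375) 0.02804576884600313
all 2995 ((456.0469970703125, 329.7635803222656), (36.01606750488281, 70.4178695678711), 86.45814514160156) 0.02726568786516339
```

View pics/w1.png

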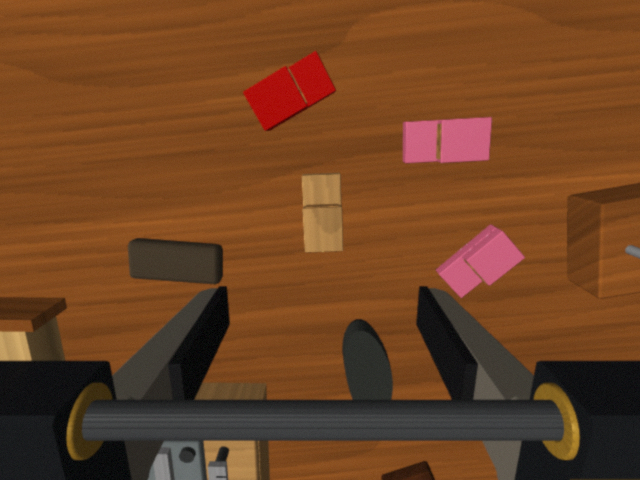

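The wrist view shows the pale packer at (322,213) px with clear space on both sides; it measures 36×70 mm at (456,330), axis -3.6°. I'll grasp it and place it in the drawer.

Run:
```python
from h import *
R=tool(np.deg2rad(86.2)); g=np.array([.462,.3297,.2])
bot.movel(g,ori=R); g[2]=.007; hit=bot.movel(g,rate=.12,f_stop=8); print(hit,bot.observe()['eef_pos'])
grab(); print('w',bot.observe()['gripper_width'])
g[2]=.18; bot.movel(g,rate=.2); print('w',bot.observe()['gripper_width'])
R=tool(YAW+np.pi/2); bot.move_to(w(-.1615,-.0975,.16),R)
hit=bot.movel(w(-.1615,-.0975,.025),rate=.1,f_stop=6); s=bot.observe(); print(hit,s['eef_pos'],s['gripper_width'],s['contact_force'],s['time'])
d=cam('scene'); save(d,'s2.png'); P=st(cloud(d)); 
cv2.imwrite('pics/s2c.png',cv2.resize(d['frame'][180:320,200:360],None,fx=3.5,fy=3.5)[:,:,::-1])
```

```text
False [0.46236839 0.33000787 0.00764876]
w 0.38937344839134125
w 0.3895148507873998
False [ 0.5741493  -0.04253046  0.02562092] 0.3882387825502317 [ 0.23049573 -0.54788042  0.08212292] 10.5
```

View pics/s2c.png

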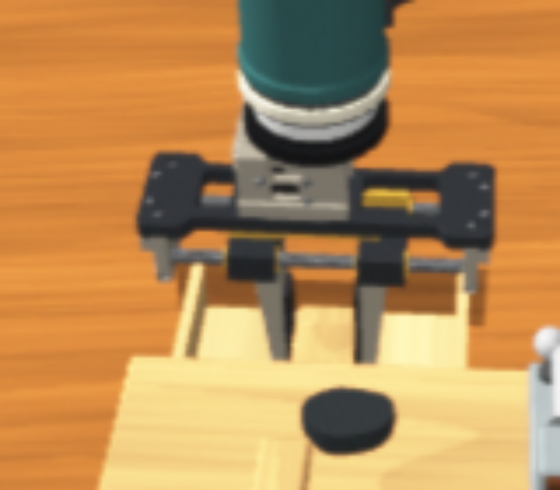

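Run:
```python
from h import *
gripper_open(); bot.sleep(.3); bot.movel(w(-.1615,-.0975,.2),rate=.2)
d=cam('wrist'); save(d,'w2.png'); P=st(cloud(d)); x,y,z=np.moveaxis(P,-1,0)
def rect(k,m): 
    m=cv2.morphologyEx(m.astype(np.uint8),cv2.MORPH_OPEN,np.ones((3,3)))>0
    print(k,m.sum(),cv2.minAreaRect(P[m][:,:2].astype(np.float32)*1000),np.median(z[m]))
box=lambda a,b,c,e,g,h:(x>a)&(x<b)&(y>c)&(y<e)&(z>g)&(z<h)
rect('step',box(-.21,-.12,-.165,-.03,.038,.05)); rect('all',box(-.21,-.12,-.165,-.03,.025,.05))
m=box(-.26,-.2,-.2,0,.05,.06); print('face',m.sum(),np.percentile(P[m],[2,50,98],axis=0))
print(bot.observe()['time'])
R=tool(YAW+np.pi/2); bot.movel(w(-.265,-.0975,.2),rate=.25); grab()
bot.movel(w(-.265,-.0975,.022),rate=.2)
hit=bot.movel(w(-.139,-.0975,.022),rate=.06,f_stop=12); s=bot.observe(); print(hit,st(np.array(s['eef_pos'])),s['contact_force'],s['time'])
```

```text
step 1983 ((-153.5050506591797, -98.65180969238281), (43.62609100341797, 35.84052276611328), 0.06479039788246155) 0.04401775284271759
all 3302 ((-166.8677520751953, -98.71512603759766), (36.05778121948242, 70.36824798583984), 89.9570541381836) 0.04324187146847324
face 3006 [[-0.22626957 -0.19156428  0.05153432]
 [-0.22003744 -0.12641386  0.05602946]
 [-0.20292411 -0.00767932  0.05758559]]
12.8583
True [-0.14230928 -0.09764157  0.02144863] [-0.35513437 -0.27725257  0.04821553] 17.8833
```

The packer lies centred in the compartment (-167,-99), and the push stopped at the expected shut position. Next I'll go above the bar, check the drawer, and look at the bar and pointers with the wrist camera.

Run:
```python
from h import *
bot.movel(w(-.19,-.0975,.022),rate=.2); bot.movel(w(-.19,-.0975,.22),rate=.3); gripper_open()
bot.move_to(w(-.097,.086,.20),tool(YAW))
d=cam('scene'); P=st(cloud(d)); x,y,z=np.moveaxis(P,-1,0)
d=cam('wrist'); save(d,'w3.png'); np.save('w3.npy',d,allow_pickle=True); P=st(cloud(d)); x,y,z=np.moveaxis(P,-1,0); f=d['frame'].astype(int)
box=lambda a,b,c,e,g,h:(x>a)&(x<b)&(y>c)&(y<e)&(z>g)&(z<h)
def rep(k,m): print(k,m.sum(),*(np.percentile(P[m],[2,50,98],axis=0)*1000).round(1).tolist()) if m.sum() else print(k,0)
rep('bar',box(-.14,-.05,.05,.125,.118,.138)); rep('jawtop',box(-.06,.04,0,.2,.133,.14))
rep('face',box(-.15,-.122,-.2,0,.05,.06)); rep('topfront',box(-.135,-.1,.0,.2,.066,.074))
hsv=cv2.cvtColor(d['frame'],cv2.COLOR_RGB2HSV); m=(hsv[...,0]>18)&(hsv[...,0]<30)&(hsv[...,1]>170)&box(-.1,.05,.15,.24,.085,.13); rep('rider',m)
s=bot.observe(); print(st(np.array(s['eef_pos'])),s['eef_pos'][2],s['time'],s['contact_force'], st(-d['R'].T@d['t']))
```

```text
bar 2927 [-93.1, 51.5, 126.3] [-85.1, 90.2, 132.7] [-76.3, 124.0, 134.8]
jawtop 8538 [-22.8, 47.3, 133.2] [-3.3, 104.8, 135.8] [14.9, 145.7, 137.4]
face 1061 [-131.5, -183.9, 53.6] [-126.8, -54.8, 56.4] [-122.2, -4.7, 57.8]
topfront 2911 [-119.5, 2.8, 67.7] [-113.8, 156.8, 70.0] [-100.8, 196.0, 71.6]
rider 481 [-60.9, 169.2, 99.8] [-55.4, 178.0, 103.6] [-50.0, 188.6, 107.4]
[-0.09687012  0.0850431   0.19991924] 0.19991923577449036 22.0083 [ 1.07138846 -0.32767351  0.51457582] [-0.09654055  0.16706028  0.37010834]
```

View pics/w3.png

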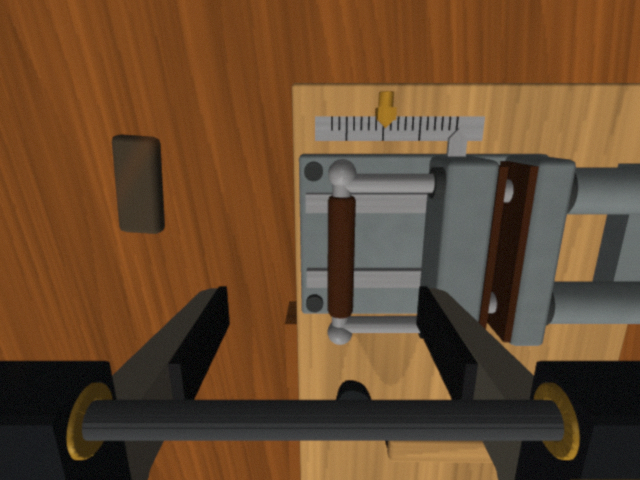

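The wrist view shows the bar at (341,257), the rider tip at (387,122) and the jaw pointer at (460,137). The drawer face is at -131.5 mm, so it is shut. I'll descend, grip, and draw the jaw about 49 mm.

Run:
```python
from h import *
d=np.load('w3.npy',allow_pickle=True).item()
for u,v in((387,124),(462,133)): print('ray',st(ray(d,u,v,.1))*1000)
hit=bot.movel(w(-.097,.086,.107),rate=.1,f_stop=8); s=bot.observe(); print(hit,s['eef_pos'][2])
if not hit:
    grab(); s=bot.observe(); print('w',s['gripper_width']*92,st(np.array(s['eef_pos'])),s['contact_force']@np.r_[XS,0])
    bot.movel(w(-.1345,.086,.107),rate=.04); bot.sleep(.3)
s=bot.observe(); print('w',s['gripper_width']*92,st(np.array(s['eef_pos'])),s['contact_force']@np.r_[XS,0],s['time'])
d=cam('wrist'); save(d,'w4.png'); np.save('w4.npy',d,allow_pickle=True)
cv2.imwrite('pics/w4c.png',cv2.resize(d['frame'][60:260,250:550],None,fx=2.6,fy=2.6,interpolation=cv2.INTER_CUBIC)[:,:,::-1])
P=st(cloud(d)); x,y,z=np.moveaxis(P,-1,0)
box=lambda a,b,c,e,g,h:(x>a)&(x<b)&(y>c)&(y<e)&(z>g)&(z<h)
hsv=cv2.cvtColor(d['frame'],cv2.COLOR_RGB2HSV); m=(hsv[...,0]>18)&(hsv[...,0]<30)&(hsv[...,1]>170)&box(-.1,.05,.15,.24,.085,.13)
print(m.sum(),np.percentile(P[m],[2,50,98],axis=0))
m=box(-.12,.03,0,.2,.133,.14); print('jawtop',np.percentile(P[m],[2,50,98],axis=0))
```

```text
ray [-53.56046616 168.80645601 100.        ]
ray [ -2.68061867 163.00854613 100.        ]
False 0.10778099129062725
w 17.206929169992232 [-0.09460173  0.08601346  0.10702918] 6.793873949094111
w 16.990011753681493 [-0.13125067  0.08604506  0.10704603] 9.94294163404748 25.5917
1384 [[-0.0612411   0.16867031  0.09515717]
 [-0.05650239  0.17775585  0.10302298]
 [-0.0498292   0.18869606  0.10727786]]
jawtop [[-0.07290454  0.05683572  0.1333252 ]
 [-0.05042322  0.11009085  0.13582319]
 [-0.0319163   0.1461458   0.13729613]]
```

View pics/w4c.png

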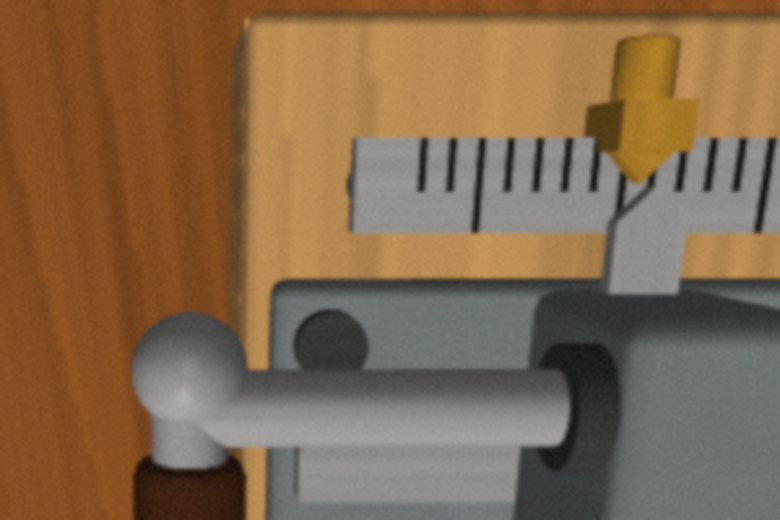

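The rider tip is at (635,183) in the crop and the jaw pointer's tip at about (647,187), roughly 1.3 mm short. I'll trim that, re-check, and hand in if it is stable.

Run:
```python
from h import *
bot.movel(w(-.1358,.086,.107),rate=.02); bot.sleep(.5)
s=bot.observe(); print('w',s['gripper_width']*92,st(np.array(s['eef_pos'])),s['contact_force']@np.r_[XS,0],s['time'],np.abs(s['joint_vel']).max())
d=cam('side'); P=st(cloud(d)); x,y,z=np.moveaxis(P,-1,0); m=(x>-.26)&(x<-.122)&(y>-.2)&(y<.0)&(z>.03)&(z<.06); print('face',m.sum(),np.percentile(P[m],[2,50,98],axis=0) if m.any() else '')
d=cam('wrist'); cv2.imwrite('pics/w5c.png',cv2.resize(d['frame'][90:150,440:540],None,fx=7,fy=7,interpolation=cv2.INTER_CUBIC)[:,:,::-1])
```

```text
w 17.254609654396557 [-0.1323023   0.08603189  0.10704254] 9.93939494944699 26.3917 0.0022438873450005624
face 185 [[-0.13427194 -0.19059502  0.03119133]
 [-0.13107156 -0.13281902  0.0514396 ]
 [-0.12299817 -0.00079111  0.05879331]]
```

View pics/w5c.png

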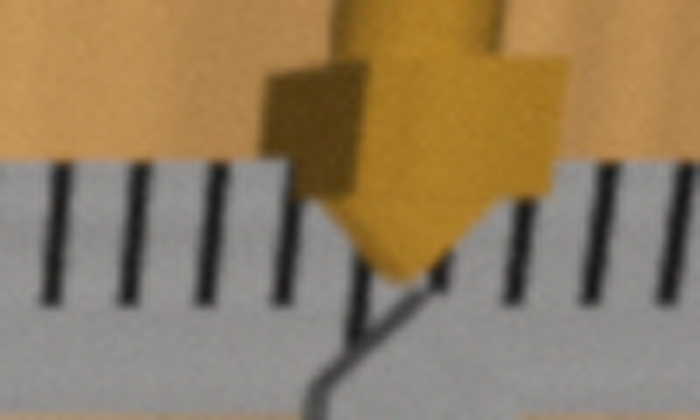

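Rider tip at (402,282) and jaw tip at about (420,290): less than 1 mm apart at roughly 20 px/mm. The jaw is steady and the drawer is shut, so I'm handing in.

```bash
python3 -c "
from h import *
print(bot.hand_in()); print(bot.observe()['time'])"
```

```text
the job is handed in; nothing more can be done
None
the job is handed in; nothing more can be done
```

The packing block is in the drawer, the drawer is shut, and the gripper is holding the jaw open at the rider's mark. I handed the job in at about 26.5 s; no verdict is reported.

- **Packing block:** the wrist camera showed it let go and lying flat near the middle of the drawer's front compartment before I closed the drawer.
- **Drawer:** the last side view put its face about 131–134 mm in front of the stand's origin, which matches fully shut (132 mm).
- **Jaw:** its pointer is about 1 mm from the rider's pointer (limit 6 mm). It is steady, and the wrist reads about 10 N of spring pull.
- **Rider:** its measured extents along the scale stayed within 1 mm.

- **Disagreements and gaps:** the scene and side cameras differed by 4–6 mm around the vice, so I set the final alignment by the wrist camera. The arm stopped about 3.5 mm short of its commanded pull under load, so the jaw position rests on the picture rather than the command. I did not re-measure the other stones and tools; no contact with them was planned, and the guarded downward moves stopped on nothing.

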